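# Show the hexagonal tile sample to the customer

## Robot

A 6-joint arm with a two-finger parallel gripper is mounted at the origin on the work surface. World frame = base frame: x ahead of the robot, y to its left, z up, the work surface at z = 0. Lengths are in mm, angles in rad, forces in N, time in s.
With the tool pointing down it reaches from about 350 to 775 mm from the base axis. Payload 7.3 kg.
Tool frame: the origin (TCP) lies on the centre line of the jaws, within the pads' length; the fingertips stand bot.tip_reach ahead of it and the grasp point (between the pads) lies 6 mm ahead of it (bot.tip_reach is the distance from the TCP to the fingertips, in mm); z points along the fingers, y is the direction in which the jaws open and shut (so a half turn about z gives the same grasp; the last joint's range is limited). The gripper opens to 92 mm and grips with 3 to 60 N. Pads are 19 mm wide; open, the fingers measure 130 mm over their backs; the gripper's body (75 mm by 190 mm) begins 47 mm behind the grasp point.
Start: joints at [-1.256, 0.342, 1.524, -0, 1.275, -0.146], TCP at [233.472, -470.248, 251.741] pointing down, gripper open.
Joint ranges: [-2.53, 2.53], [-0.77, 2.02], [0.04, 2.7], [-1, 4.14], [0.28, 2.66], [-3.11, 3.11]. Speed limits (rad/s): [2.57, 2.57, 3.14, 3.14, 3.14, 3.14].

## Interface

Orientations are given as [roll, pitch, yaw] about the fixed x, y, z axes, in that order (R = Rz(yaw) Ry(pitch) Rx(roll)).
In Python, from plant import bot gives the robot as it stands.
- The arm moves only by the tool step_arm, never from a script. Its argument "deltas" is a list of rows, each a list of 6 numbers: the shift along the tool's x, y, z in mm, then the turn, a rotation vector about the tool's x, y, z in rad. A call has 1 to 5 rows; each row is the pose to reach, as a shift and turn from the pose commanded when the call began, along the tool's axes at that moment; what a row does not reach only later rows make up. A row lasts 1/12 s, in which the tool goes at most 41.7 mm and 7.16 degrees, less where a joint would pass 70% of its speed; a pose out of reach is approached as far as the arm can. A call with a gripper value outside its range is refused whole. "fingers" is the finger opening in mm, from 0 to 91.8, set as the call begins (left out, the last holds). The fingers move at their own pace and stop on an object; the grip force is fixed at half the most. Time passes only in rows, so rows that repeat a pose let the fingers close. It gives the time, the measured TCP pose, the force and the opening at its end, in the units of the state.
- bot.get_obs(): the state, without advancing time (a new reading comes with each control period).
- bot.capture(name): name is "side" or "top" or "wrist"; returns a dict with "color" (400x640x3 uint8, red, green, blue), "fx", "fy", "cx", "cy" (pixels), "R" (3x3) and "t" (3): a world point X has camera coordinates R X + t. Camera axes: x right, y down, z forward; pixel columns grow to the right and rows downward; lengths in mm; the calibration is good to about 2 mm. A picture is of the moment at which its call begins. There is no depth.
- bot.close_job(): hands the job in, once; it reports no verdict.
Trained networks look in a picture, given as the dict that the camera call returned (one of the last four; its "shot" number tells which), for a name from the list of things; names that differ only in an ending like _2 or _b are one class to them, and where a whole thing is asked for, a point or a joint stands for the part that bears it (a point fixed in the world has none). Each returns a list of dicts, best first, with "p" (0 to 1); they miss things now and then, are a little off and sometimes report something else, mostly with a low value. They report only what shows in the picture. A call takes as long as a camera call. They do not tell look-alikes from the thing itself.
- bot.boxes_of(query, picture): "rect" ([centre column, centre row, width, height] in pixels, round what is visible of it).
The state is a dict: "time": time; "joint_positions": joint angles; "dq": joint speeds; "tau": joint torques, N m; "tool_pos": TCP position; "tcp_rot": TCP orientation; "contact_force": force on the tool from outside, world axes, zero at the start; "moment": the same for the moment, N m; "grip_width": finger opening in mm.
Only numpy, scipy, OpenCV 4.12 (cv2) and the standard library are available. Lean on these libraries where they do the work, as an engineer would, in place of code of your own. Each camera call takes 0.05 s, during which the arm holds its last target. There are 200 camera calls.

## Task

For the customer standing at the far side of the table, straight beyond the layout board as the robot sees it, draw the hexagonal tile sample out of its slot in the wooden rack, carry it over to the middle of the layout board and hold it up there, some 20 cm above the board, with an edge level on top, its glazed face towards the customer and tipped back about halfway between upright and lying flat. Do not set it down or let it touch the table or the board on the way, and leave the other tiles standing in the rack and everything else where it is. Finish while still holding the tile up steadily in that attitude.

Things in the scene. Friction and masses are not known exactly. Their poses are not given: they have to be found in the camera images.
- hex_tile: Tile to show: regular hexagon, 140 mm between opposite flat edges (edges 81 mm long, 162 mm over corners), 10 mm thick, about 0.38 kg. Stands on a flat edge in any one of the rack's slots, another flat edge level on top. Origin: middle of the lower edge. z points up the tile to the top edge, y along the edge; the stone-look glazed face looks along -x, the ribbed red-clay back along +x.
- hex_center (a point): Centre of the hexagonal tile, 70 mm up its z from the origin, in mid-thickness; axes as the tile's. The tile is the tallest piece in the rack, by 25 mm.
- rack: Fixed wooden sample rack, 290 x 120 x 45 mm (x, y, z), on the robot's left or right, its x about square to the robot's forward direction. Origin: centre of its underside. Four slots across it at x = -97.5, -32.5, 32.5, 97.5 mm, 13 mm wide, floors 12 mm above the table. One tile stands loosely in each, glazed face towards the rack's -x end.
- board: Fixed layout board: plywood 260 x 300 x 12 mm (x, y, z) flat on the table, robot-side half covered with a glued tile pattern, 20 mm high in all; on the robot's other side from the rack. Origin: centre of its underside; x points to the table's far edge and the customer, within 0.2 rad of the robot's forward direction. Equipment up to 220 mm high stands over 0.52 m to either side.
- board_center (a point): Middle of the layout board, on the plywood's top, 12 mm above the table.
- hex_top (a point): Middle of the hexagonal tile's top edge, 140 mm up its z from the origin, in mid-thickness.
- square_tile: Square tile standing in the rack, 115 x 115 x 10 mm, glazed face to its -x; origin: middle of its lower edge. Leave it.
- small_tile: Smaller square tile standing in the rack, 100 x 100 x 10 mm; origin: middle of its lower edge. Leave it.
- brick_tile: Brick-shaped tile standing on its long edge in the rack, 150 mm wide, 75 mm high, 10 mm thick; origin: middle of its lower edge. Leave it.
- pencil: Pencil lying on the layout board, 160 mm long (x), about 11 mm thick; origin: middle of its underside. Leave it.
- trim: Edge trim piece lying on the layout board, 130 mm long (y), 22 mm wide, 12 mm high; origin: centre of its underside. Leave it.
- mug: White mug near the far edge of the table, 82 mm wide, 95 mm high; origin: centre of its underside. Leave it.
- tape: Grey tape measure near the far edge of the table, 72 x 42 mm, 66 mm high; origin: centre of its underside. Leave it.
- calculator: Pocket calculator near the far edge of the table, 150 x 85 x 16 mm; origin: centre of its underside. Leave it.
Mind the look-alikes: they are no part of the job. What is shaped like the hex_tile but pink is not meant.

How it is judged:
By the outcome, as a careful person would: the job done as asked, in the order asked, and still so for the second after the job is handed in, while the arm keeps its last pose, push and grip.
It also fails if it takes over 35 s, if anything falls off the work surface, if the arm or the gripper's body presses on something with over 40 N, if the wrist force passes 120 N, or if a joint passes its speed limit or range.

## Working session

There is one attempt and no reset: what is moved stays moved. The work goes in short steps, Python scripts to look and compute and a tool call to move; the robot and the scene stay as the last step left them, time stands still between calls to the robot, and variables do not carry over. Pictures are saved under pics/ and viewed, about 8 in all and at most 12, crops included, and the job is handed in when it is done.

Besides the shell and the picture viewer there is one more tool, called after "Call:" as a command line: name --pt "numbers of a row" for each row, then --argument value for the rest. step_arm: Moves the arm, as the interface text tells. Its arguments: {"type":"object","properties":{"deltas":{"type":"array"},"fingers":{"type":"number"}},"required":["deltas"]}

```bash
ls; mkdir -p pics; cat > h.py <<'E'
import numpy as np,cv2
from plant import bot
from scipy.spatial.transform import Rotation as Ro
def save(p,n,crop=None,s=1):
    im=p["color"][:,:,::-1]
    if crop: a,b,c,d=crop; im=im[b:d,a:c]
    cv2.imwrite("pics/"+n,cv2.resize(im,None,fx=s,fy=s,interpolation=cv2.INTER_CUBIC))
def proj(p,X):
    c=np.array(p["R"])@np.array(X,float).T+np.array(p["t"]).reshape(3,-1)[:, :1] if np.ndim(X)>1 else np.array(p["R"])@np.array(X,float)+np.array(p["t"]).ravel()
    return np.array([p["fx"]*c[0]/c[2]+p["cx"],p["fy"]*c[1]/c[2]+p["cy"]]).T
def onplane(p,uv,z):
    R=np.array(p["R"]);t=np.array(p["t"]).ravel()
    d=R.T@np.array([(uv[0]-p["cx"])/p["fx"],(uv[1]-p["cy"])/p["fy"],1]);o=-R.T@t
    return o+d*(z-o[2])/d[2]
def pose():
    o=bot.get_obs();return np.array(o["tool_pos"]),Ro.from_euler("xyz",o["tcp_rot"])
E
python3 - <<'E'
from h import *
print(bot.tip_reach,bot.get_obs())
ps={n:bot.capture(n) for n in("top","side","wrist")}
for n in ps:
    save(ps[n],n+"0.png")
    p=ps[n];print(n,p["fx"],np.array(p["R"]).round(3).tolist(),(-np.array(p["R"]).T@np.array(p["t"]).ravel()).round(0))
for q in("hex_tile","rack","board","square_tile","small_tile","brick_tile"):
  for n in("top","side"):
    print(q,n,[(np.round(b["rect"]),round(b["p"],2)) for b in bot.boxes_of(q,ps[n])[:4]])
cv2.imwrite("pics/both.png",np.vstack([ps["top"]["color"],ps["side"]["color"]])[:,:,::-1])
E
```

```text
pics
25.0 {'time': 0.0, 'joint_positions': array([-1.25598393e+00,  3.42685719e-01,  1.52501382e+00, -3.72395000e-05,
        1.27540219e+00, -1.45989181e-01]), 'dq': array([ 2.05788725e-04,  7.54574529e-05, -1.59287595e-03, -6.90860797e-05,
        2.77907511e-03,  3.59627171e-04]), 'tau': array([ 1.56500249e-03, -4.31242347e+01, -2.44214505e+01,  7.17912731e-02,
        5.60877775e-02, -1.41909672e-04]), 'tool_pos': array([ 233.34907132, -469.87582081,  251.06525917]), 'tcp_rot': array([-3.14009445e+00, -1.84295514e-04,  4.60812306e-01]), 'contact_force': array([-0.29607883, -0.41576152,  0.14494711]), 'moment': array([ 0.01753328, -0.0057942 , -0.03326887]), 'grip_width': 91.5796280889538}
top 417.9318757914057 [[0.01, -1.0, 0.02], [-0.985, -0.013, -0.174], [0.174, -0.018, -0.985]] [ 367.    9. 1070.]
side 445.8287222712855 [[0.994, -0.107, 0.002], [-0.075, -0.707, -0.703], [0.077, 0.699, -0.711]] [ 457. -763.  881.]
wrist 296.53898669298474 [[0.445, -0.895, -0.001], [-0.862, -0.429, 0.271], [-0.243, -0.119, -0.963]] [ 300. -437.  385.]
hex_tile top [(array([208., 199.,  28.,  61.
[... 204 characters left out ...]
y([224., 206., 128.,  76.]), 0.9), (array([208., 197.,  28.,  63.]), 0.38)]
rack side [(array([296., 189.,  48.,  38.]), 0.96), (array([329., 340.,  14.,  74.]), 0.31)]
board top [(array([425., 231., 118., 106.]), 0.57)]
board side [(array([302., 333., 137., 135.]), 0.93)]
square_tile top [(array([183., 188.,  25.,  57.]), 0.8)]
square_tile side [(array([310., 123.,  40.,  27.]), 0.72), (array([351., 329.,  14.,  50.]), 0.39), (array([304., 137.,  55.,  35.]), 0.24)]
small_tile top [(array([259., 214.,  21.,  43.]), 0.76)]
small_tile side [(array([296., 173.,  37.,  25.]), 0.76)]
brick_tile top [(array([236., 206.,  25.,  62.]), 0.7)]
brick_tile side [(array([301., 165.,  53.,  28.]), 0.71)]
```

View pics/top0.png

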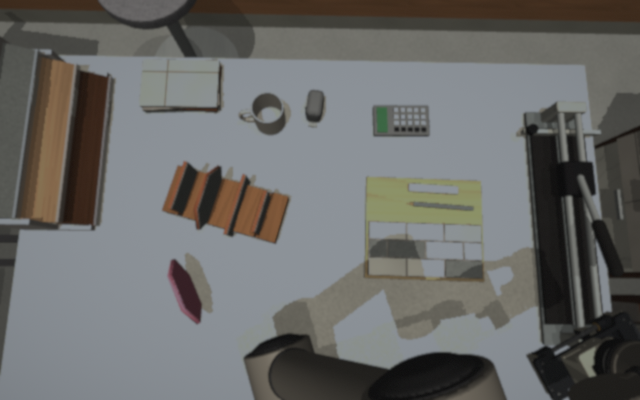

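View pics/side0.png

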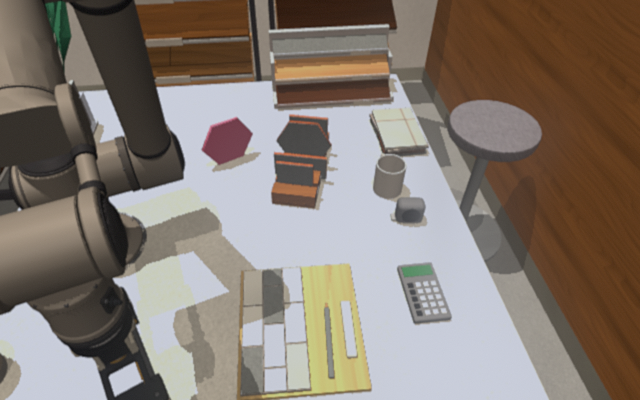

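```bash
python3 - <<'E'
from h import *
a=cv2.imread("pics/side0.png")[105:215,190:350];b=cv2.imread("pics/top0.png")[150:330,155:300]
f=lambda i,w:cv2.convertScaleAbs(cv2.resize(i,(w,int(w*i.shape[0]/i.shape[1])),interpolation=cv2.INTER_CUBIC),alpha=1.5)
A=f(a,440);B=f(b,340);c=np.zeros((max(len(A),len(B)),780,3),np.uint8);c[:len(A),:440]=A;c[:len(B),440:]=B
cv2.imwrite("pics/c1.png",c)
p=bot.capture("top")
for uv in((185,164),(289,193),(275,242),(164,207)):print("rack",onplane(p,uv,45).round(0))
for uv in((221,170),(203,225)):print("hex",onplane(p,uv,82).round(0))
for uv in((366,178),(482,180),(484,280),(365,277)):print("board",onplane(p,uv,14).round(0))
s=bot.capture("side")
for uv in((241,271),(352,265),(370,389),(238,396)):print("boardS",onplane(s,uv,14).round(0))
print("hextopS",onplane(s,(290,121),152).round(0),onplane(s,(320,123),152).round(0))
E
```

```text
rack [634. 329.  45.]
rack [563.  67.  45.]
rack [441.  98.  45.]
rack [524. 374.  45.]
hex [611. 230.  82.]
hex [477. 266.  82.]
board [ 612. -130.   14.]
board [ 610. -433.   14.]
board [ 354. -423.   14.]
board [ 359. -125.   14.]
boardS [ 360. -128.   14.]
boardS [ 624. -139.   14.]
boardS [ 608. -432.   14.]
boardS [ 355. -419.   14.]
hextopS [510. 267. 152.] [592. 249. 152.]
```

View pics/c1.png

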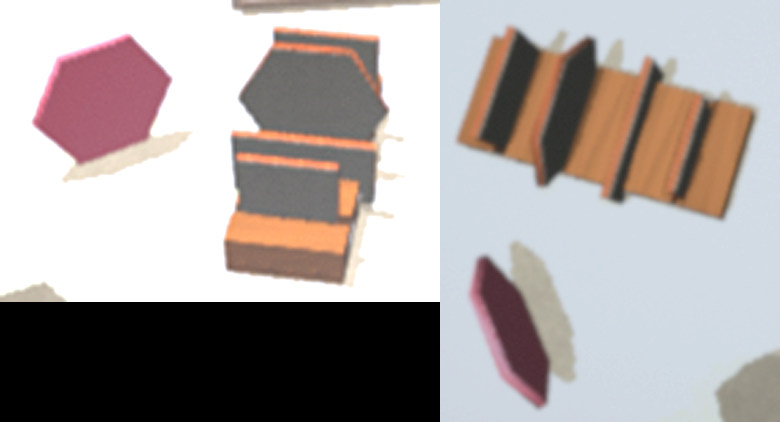

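```bash
cat >> h.py <<'E'
def go(pos,R):
    p,r=pose(); R=R if isinstance(R,Ro) else Ro.from_euler("xyz",R)
    d=r.inv().apply(np.array(pos)-p); w=(r.inv()*R).as_rotvec()
    print("delta",d.round(1).tolist(),w.round(3).tolist(), "n",round(max(np.linalg.norm(d)/41.7,np.linalg.norm(w)/.125),1))
E
python3 - <<'E'
from h import *
go([549,250,260],[np.pi,0,-.279])
E
```

```text
delta [602.9, -504.8, -8.3] [0.0, -0.0, 0.74] n 18.9
```

Call:
step_arm --pt "30 -25 0 0 0 0" --pt "60 -50 0 0 0 0" --pt "90 -76 -1 0 0 0" --pt "120 -101 -2 0 0 0" --pt "151 -126 -2 0 0 0" --fingers 50

```text
time: 1.27
tool_pos: [312.9, -288.7, 253.9]
tcp_rot: [3.141, -0.0, 0.46]
contact_force: [1.1, -0.6, 0.6]
grip_width: 62.9
```

Call:
step_arm --pt "30 -25 0 0 0 0" --pt "60 -50 0 0 0 0" --pt "90 -76 -1 0 0 0" --pt "120 -101 -2 0 0 0" --pt "151 -126 -2 0 0 0"

```text
time: 1.68
tool_pos: [392.3, -108.5, 256.2]
tcp_rot: [3.141, -0.001, 0.46]
contact_force: [1.2, 0.4, -0.5]
grip_width: 50.1
```

Call:
step_arm --pt "30 -25 0 0 0 0" --pt "60 -50 0 0 0 0" --pt "90 -76 -1 0 0 0" --pt "120 -101 -2 0 0 0" --pt "151 -126 -2 0 0 0"

```text
time: 2.1
tool_pos: [471.5, 71.8, 258.1]
tcp_rot: [3.141, -0.001, 0.461]
contact_force: [-0.1, -0.7, 0.6]
grip_width: 50.2
```

Call:
step_arm --pt "30 -25 0 0 0 0.12" --pt "60 -50 0 0 0 0.24" --pt "90 -76 -1 0 0 0.36" --pt "120 -101 -2 0 0 0.48" --pt "120 -101 -2 0 0 0.6"

```text
time: 2.52
tool_pos: [535.2, 219.4, 259.0]
tcp_rot: [-3.139, -0.001, -0.139]
contact_force: [-0.5, -1.2, -0.7]
grip_width: 50.2
```

```bash
python3 - <<'E'
from h import *
p=bot.capture("wrist"); save(p,"w1.png")
go([549,250,260],[np.pi,0,-.279])
print(proj(p,[549,250,152]))
print(bot.get_obs()["joint_positions"].round(3))
E
```

```text
delta [9.7, -34.9, -1.2] [-0.0, 0.0, 0.133] n 1.1
[277.0635882  196.88782511]
[0.252 0.432 1.365 0.    1.344 1.97 ]
```

View pics/w1.png

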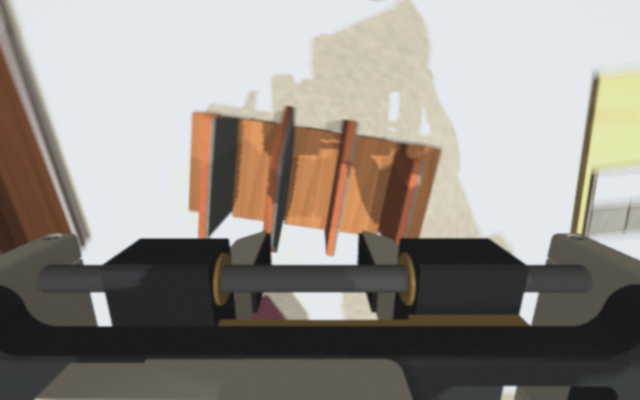

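```bash
python3 - <<'E'
import cv2
i=cv2.imread("pics/w1.png")[95:255,180:440]
cv2.imwrite("pics/c2.png",cv2.convertScaleAbs(cv2.resize(i,(780,480),interpolation=cv2.INTER_CUBIC),alpha=1.3))
E
```

```text
(no output)
```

View pics/c2.png

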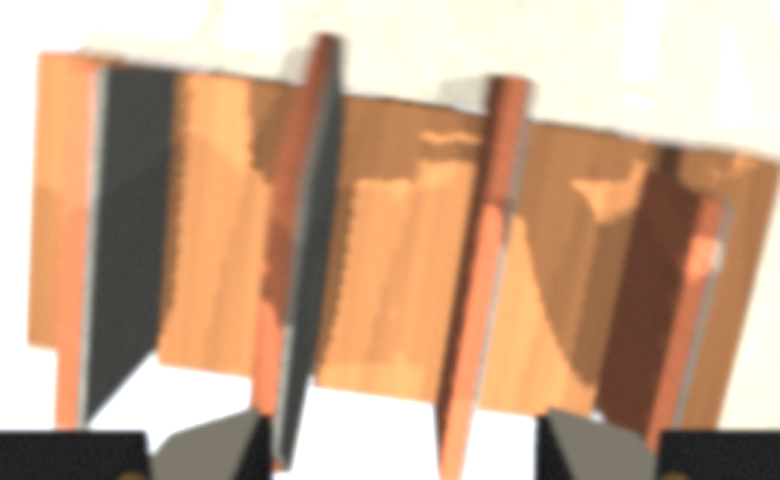

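```bash
python3 - <<'E'
from h import *
p=bot.capture("wrist")
for c in((294,175),(283,250),(273,345)):
    print(c,onplane(p,(180+c[0]/3,95+c[1]/3),152).round(1))
# predicted hex for checks
for yaw in(-.279,):
  for c0 in((549,250),):
    e=np.array([np.cos(yaw),np.sin(yaw),0])
    for s,z in((-40.5,152),(40.5,152),(81,82),(-81,82)):
        q=proj(p,np.array([*c0,z])+s*e);print(s,z,((q-[180,95])*3).round(0))
E
```

```text
(294, 175) [584.  239.8 152. ]
(283, 250) [564.2 246.5 152. ]
(273, 345) [537.6 254.2 152. ]
-40.5 152 [267. 437.]
40.5 152 [295. 160.]
81 82 [332.  16.]
-81 82 [284. 461.]
```

```bash
python3 - <<'E'
from h import *
go([546,251,240],[np.pi,0,-.285])
E
```

```text
delta [7.4, -37.3, 18.9] [0.001, 0.001, 0.149] n 1.2
```

Call:
step_arm --pt "2 -12 6 0 0 0.05" --pt "5 -25 12 0 0 0.1" --pt "7.4 -37.3 19 0.001 0.001 0.149" --pt "7.4 -37.3 19 0.001 0.001 0.149"

```text
time: 2.95
tool_pos: [545.7, 249.6, 239.4]
tcp_rot: [-3.142, 0.001, -0.284]
contact_force: [-1.0, 0.1, -0.1]
grip_width: 49.8
```

Call:
step_arm --pt "0 0 25 0 0 0" --pt "0 0 50 0 0 0" --pt "0 0 70 0 0 0" --pt "0 0 70 0 0 0"

```text
time: 3.28
tool_pos: [543.8, 247.4, 167.0]
tcp_rot: [3.138, 0.006, -0.283]
contact_force: [-1.0, -0.4, -1.3]
grip_width: 49.8
```

```bash
python3 - <<'E'
from h import *
print(bot.get_obs()["joint_positions"].round(3),pose()[0])
s=bot.capture("side");w=bot.capture("wrist")
a=cv2.resize(s["color"][90:220,190:390],(780,507))
cv2.imwrite("pics/s2.png",cv2.convertScaleAbs(a[:,:,::-1],alpha=1.3))
go([546,251,136],[np.pi,0,-.285])
E
```

```text
[ 0.299  0.551  1.43  -0.     1.167  2.152] [543.8274264  247.37013319 167.02293216]
delta [-0.9, -2.4, 35.2] [-0.0, -0.0, 0.001] n 0.8
```

View pics/s2.png

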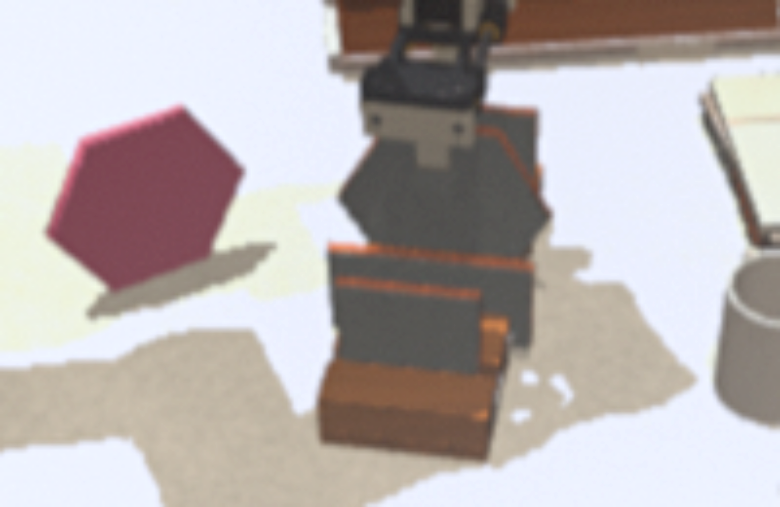

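```bash
python3 - <<'E'
from h import *
s=bot.capture("side")
P,r=pose()
tip=P+r.apply([0,40,25]); print("tip centre crop px",((proj(s,tip)-[190,90])*3.9).round(1))
g=np.array([-np.sin(.285),-np.cos(.285),0]);e=np.array([np.cos(.285),-np.sin(.285),0])
for o in(-4,0,4,8):
  c=np.array([546,251,82])+o*e+5*g
  print(o,[((proj(s,c+k*e)-[190,90])*3.9).round(1) for k in(-81,81)])
E
```

```text
tip centre crop px [433.3 171.6]
-4 [array([329.8, 200.3]), array([545.7, 225. ])]
0 [array([335. , 200.9]), array([551.1, 225.6])]
4 [array([340.3, 201.5]), array([556.5, 226.2])]
8 [array([345.5, 202.1]), array([562. , 226.8])]
```

Call:
step_arm --pt "0 -3 10 0 0 0" --pt "0 -3 22 0 0 0" --pt "0 -3 32 0 0 0" --pt "0 -3 32 0 0 0" --pt "0 -3 32 0 0 0"

```text
time: 3.85
tool_pos: [547.0, 252.4, 138.5]
tcp_rot: [-3.141, -0.0, -0.285]
contact_force: [-0.5, -0.4, 0.6]
grip_width: 50.1
```

Call:
step_arm --pt "0 0 0 0 0 0" --pt "0 0 0 0 0 0" --pt "0 0 0 0 0 0" --pt "0 0 0 0 0 0" --pt "0 0 0 0 0 0" --fingers 0

```text
time: 4.27
tool_pos: [547.2, 252.5, 139.0]
tcp_rot: [-3.14, -0.001, -0.286]
contact_force: [0.7, -0.4, 0.3]
grip_width: 21.4
```

Call:
step_arm --pt "0 0 0 0 0 0" --pt "0 0 0 0 0 0" --pt "0 0 0 0 0 0" --pt "0 0 0 0 0 0" --pt "0 0 0 0 0 0"

```text
time: 4.68
tool_pos: [547.3, 253.0, 138.8]
tcp_rot: [-3.14, -0.001, -0.286]
contact_force: [0.9, 3.6, -1.0]
grip_width: 9.6
```

Call:
step_arm --pt "0 0 -8 0 0 0" --pt "0 0 -20 0 0 0" --pt "0 0 -34 0 0 0" --pt "0 0 -50 0 0 0" --pt "0 0 -70 0 0 0"

```text
time: 5.1
tool_pos: [545.9, 251.5, 208.1]
tcp_rot: [3.139, 0.002, -0.286]
contact_force: [0.5, 0.7, -3.9]
grip_width: 10.0
```

Call:
step_arm --pt "0 0 -22 0 0 0" --pt "0 0 -44 0 0 0" --pt "0 0 -68 0 0 0" --pt "0 0 -92 0 0 0" --pt "0 0 -110 0 0 0"

```text
time: 5.52
tool_pos: [546.6, 251.6, 320.6]
tcp_rot: [3.142, -0.001, -0.287]
contact_force: [0.1, 0.9, -3.1]
grip_width: 9.5
```

```bash
python3 - <<'E'
from h import *
o=bot.get_obs();print(o["tool_pos"],o["grip_width"],o["contact_force"],o["joint_positions"].round(3))
s=bot.capture("side");w=bot.capture("wrist")
cv2.imwrite("pics/s3.png",np.hstack([s["color"][20:220,150:400],cv2.resize(w["color"],(480,300))[:200]])[:,:,::-1])
# final pose: bx at angle b
b=-.035;bx=np.array([np.cos(b),np.sin(b),0]);by=np.array([-bx[1],bx[0],0]);k=2**-.5;z=np.array([0,0,1])
Rf=Ro.from_matrix(np.array([by,k*bx+k*z,k*bx-k*z]).T)
C=np.array([486,-279,212])
# centre of tile is 70-19=51 ahead of the grasp pt => 57 ahead of TCP
P=C-57*Rf.as_matrix()[:,2]; print(P,Rf.as_euler("xyz"))
go(P,Rf)
E
```

```text
[546.59437009 251.59934474 320.64970122] 9.546342352940755 [ 0.12947336  0.88704011 -3.13448673] [ 3.040e-01  4.490e-01  1.171e+00 -1.000e-03  1.520e+00  2.162e+00]
[ 445.71959782 -277.58960997  252.30508653] [2.35619449 0.         1.53579633]
delta [51.6, 537.0, 68.3] [-0.548, 0.704, -1.719] n 15.5
```

View pics/s3.png

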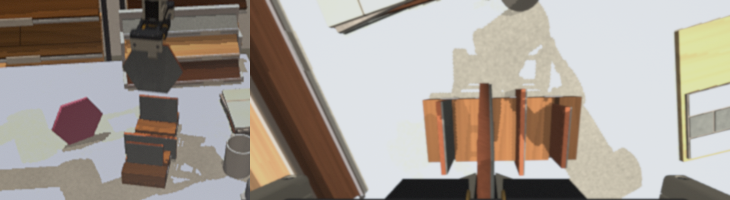

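```bash
cat > plan.py <<'E'
from h import *
from scipy.spatial.transform import Slerp
def plan(P1,R1,n):
    p0,r0=pose(); sl=Slerp([0,1],Ro.concatenate([r0,R1])); f=lambda u:u*u*(3-2*u)*.6+.4*u
    k=[(p0+(np.array(P1)-p0)*f(i/n),sl(f(i/n))) for i in range(n+1)]
    for i in range(0,n,5):
        a,A=k[i]
        print([[*A.inv().apply(q-a).round(0).tolist(),*(A.inv()*Q).as_rotvec().round(2).tolist()] for q,Q in k[i+1:i+6]])
b=-.035;bx=np.array([np.cos(b),np.sin(b),0]);by=np.array([-bx[1],bx[0],0]);k_=2**-.5;z=np.array([0,0,1])
Rf=Ro.from_matrix(np.array([by,k_*bx+k_*z,k_*bx-k_*z]).T)
E
python3 - <<'E'
from plan import *
plan([470,-278,320],Ro.from_euler("xyz",[np.pi,0,1.536]),20)
E
```

```text
[[2.0, 13.0, 0.0, 0.0, -0.0, -0.04], [4.0, 30.0, 0.0, 0.0, -0.0, -0.1], [7.0, 51.0, 0.0, 0.0, -0.0, -0.18], [11.0, 76.0, 0.0, 0.0, -0.0, -0.26], [15.0, 103.0, 0.0, 0.0, -0.0, -0.35]]
[[-6.0, 29.0, 0.0, 0.0, -0.0, -0.1], [-13.0, 60.0, 0.0, 0.0, -0.0, -0.21], [-20.0, 93.0, 0.0, 0.0, -0.0, -0.32], [-27.0, 126.0, 0.0, 0.0, -0.0, -0.44], [-35.0, 160.0, 0.0, 0.0, -0.0, -0.56]]
[[-24.0, 25.0, 0.0, 0.0, -0.0, -0.12], [-48.0, 50.0, 0.0, 0.0, -0.0, -0.23], [-71.0, 73.0, 0.0, 0.0, -0.0, -0.35], [-93.0, 96.0, 0.0, 0.0, -0.0, -0.46], [-114.0, 118.0, 0.0, 0.0, -0.0, -0.56]]
[[-27.0, 7.0, 0.0, 0.0, -0.0, -0.09], [-51.0, 13.0, 0.0, 0.0, -0.0, -0.18], [-71.0, 18.0, 0.0, 0.0, -0.0, -0.25], [-88.0, 22.0, 0.0, 0.0, -0.0, -0.31], [-101.0, 25.0, 0.0, 0.0, -0.0, -0.35]]
```

Call:
step_arm --pt "2 13 0 0 0 -0.04" --pt "4 30 0 0 0 -0.1" --pt "7 51 0 0 0 -0.18" --pt "11 76 0 0 0 -0.26" --pt "15 103 0 0 0 -0.35"

```text
time: 6.03
tool_pos: [531.0, 148.3, 316.4]
tcp_rot: [3.141, 0.003, 0.069]
contact_force: [0.1, -0.3, -2.8]
grip_width: 9.7
```

Call:
step_arm --pt "-6 29 0 0 0 -0.1" --pt "-13 60 0 0 0 -0.21" --pt "-20 93 0 0 0 -0.32" --pt "-27 126 0 0 0 -0.44" --pt "-35 160 0 0 0 -0.56"

```text
time: 6.45
tool_pos: [506.4, -12.6, 316.6]
tcp_rot: [-3.139, 0.002, 0.624]
contact_force: [0.2, -0.9, -2.9]
grip_width: 9.8
```

Call:
step_arm --pt "-24 25 0 0 0 -0.12" --pt "-48 50 0 0 0 -0.23" --pt "-71 73 0 0 0 -0.35" --pt "-93 96 0 0 0 -0.46" --pt "-114 118 0 0 0 -0.56"

```text
time: 6.87
tool_pos: [481.8, -174.9, 316.5]
tcp_rot: [-3.139, -0.001, 1.183]
contact_force: [1.4, 0.3, -3.8]
grip_width: 9.7
```

Call:
step_arm --pt "-27 7 0 0 0 -0.09" --pt "-51 13 0 0 0 -0.18" --pt "-71 18 0 0 0 -0.25" --pt "-88 22 0 0 0 -0.31" --pt "-101 25 0 0 0 -0.35"

```text
time: 7.28
tool_pos: [466.5, -277.5, 316.1]
tcp_rot: [-3.139, -0.002, 1.53]
contact_force: [0.5, 0.7, -3.8]
grip_width: 9.6
```

```bash
python3 - <<'E'
from plan import *
o=bot.get_obs();print(o["tool_pos"],o["tcp_rot"],o["grip_width"],o["joint_positions"].round(3))
C=np.array([486,-279,214])
plan(C-57*Rf.as_matrix()[:,2],Rf,15)
E
```

```text
[ 466.46856851 -277.53043049  316.07410311] [-3.13882883e+00 -2.42194110e-03  1.53011467e+00] 9.613883541195587 [-0.678  0.336  1.354  0.     1.455 -0.637]
[[-0.0, -1.0, 2.0, -0.03, -0.0, -0.0], [-0.0, -2.0, 5.0, -0.07, -0.0, -0.0], [-0.0, -3.0, 9.0, -0.11, -0.0, -0.0], [-0.0, -4.0, 13.0, -0.17, -0.0, -0.0], [-0.0, -6.0, 18.0, -0.23, -0.0, -0.0]]
[[-0.0, -3.0, 5.0, -0.06, -0.0, -0.0], [-0.0, -6.0, 9.0, -0.13, -0.0, -0.0], [-0.0, -9.0, 14.0, -0.2, -0.0, -0.0], [-0.0, -12.0, 19.0, -0.27, -0.0, -0.0], [-0.0, -14.0, 23.0, -0.33, -0.0, -0.0]]
[[-0.0, -4.0, 3.0, -0.06, -0.0, -0.0], [-0.0, -7.0, 6.0, -0.12, -0.0, -0.0], [-0.0, -10.0, 9.0, -0.16, -0.0, -0.0], [-0.0, -13.0, 11.0, -0.2, -0.0, -0.0], [-0.0, -15.0, 12.0, -0.23, -0.0, -0.0]]
```

Call:
step_arm --pt "0 -1 2 -0.03 0 0" --pt "0 -2 5 -0.07 0 0" --pt "0 -3 9 -0.11 0 0" --pt "0 -4 13 -0.17 0 0" --pt "0 -6 18 -0.23 0 0"

```text
time: 7.7
tool_pos: [461.1, -275.5, 298.1]
tcp_rot: [2.911, -0.002, 1.528]
contact_force: [0.3, 1.1, -3.1]
grip_width: 9.4
```

Call:
step_arm --pt "0 -3 5 -0.06 0 0" --pt "0 -6 9 -0.13 0 0" --pt "0 -9 14 -0.2 0 0" --pt "0 -12 19 -0.27 0 0" --pt "0 -14 23 -0.33 0 0"

```text
time: 8.12
tool_pos: [451.8, -274.5, 272.2]
tcp_rot: [2.581, -0.003, 1.528]
contact_force: [0.7, 0.7, -4.8]
grip_width: 10.3
```

Call:
step_arm --pt "0 -4 3 -0.06 0 0" --pt "0 -7 6 -0.12 0 0" --pt "0 -10 9 -0.16 0 0" --pt "0 -13 11 -0.2 0 0" --pt "0 -15 12 -0.23 0 0"

```text
time: 8.53
tool_pos: [445.7, -274.1, 253.9]
tcp_rot: [2.353, -0.004, 1.528]
contact_force: [0.1, 0.5, -4.2]
grip_width: 9.7
```

Call:
step_arm --pt "0 0 0 0 0 0" --pt "0 0 0 0 0 0" --pt "0 0 0 0 0 0" --pt "0 0 0 0 0 0"

```text
time: 8.87
tool_pos: [447.4, -275.3, 256.5]
tcp_rot: [2.351, -0.0, 1.529]
contact_force: [0.2, -0.1, -3.1]
grip_width: 10.0
```

```bash
python3 - <<'E'
from plan import *
o=bot.get_obs();print(o["tool_pos"],o["tcp_rot"],o["grip_width"],o["joint_positions"].round(3))
C=np.array([486,-279,214])
go(C-57*Rf.as_matrix()[:,2],Rf)
s=bot.capture("side");t=bot.capture("top")
P,r=pose();M=r.as_matrix();G=P+57*M[:,2]
cor=np.array([G+5*M[:,1]+81*(np.cos(a)*M[:,0]-np.sin(a)*M[:,2]) for a in np.arange(6)*np.pi/3])
print("ctr",G)
ims=[]
for p,(x,y) in((s,(150,110)),(t,(280,110))):
    im=cv2.resize(p["color"][y:y+260,x:x+260,::-1],None,fx=1.5,fy=1.5,interpolation=cv2.INTER_CUBIC)
    im=cv2.convertScaleAbs(im,alpha=1.3)
    for c in cor: q=(proj(p,c)-[x,y])*1.5; cv2.circle(im,(int(q[0]),int(q[1])),3,(0,255,0),1)
    ims.append(im)
cv2.imwrite("pics/f1.png",np.hstack(ims))
E
```

```text
[ 447.40144316 -275.27675485  256.50266929] [ 2.35127334e+00 -3.79471428e-04  1.52907830e+00] 9.950848580138366 [-1.054  0.141  2.061  1.049  0.769 -1.741]
delta [-2.4, -2.7, 0.4] [0.005, 0.004, -0.005] n 0.1
ctr [ 487.99646496 -276.89583053  216.60109247]
```

View pics/f1.png

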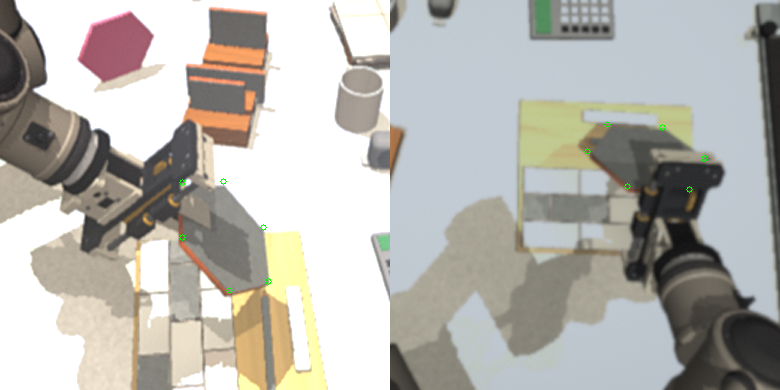

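```bash
python3 - <<'E'
from h import *
o=bot.get_obs();print(o["tool_pos"],o["dq"].round(3),o["grip_width"]);print(bot.close_job())
E
```

```text
[ 447.5048917  -275.22036318  256.68382322] [-0.001 -0.001  0.003  0.007  0.002 -0.008] 9.921773209269523
the job is handed in; nothing more can be done
None
```

I drew the grey-glazed hexagonal tile straight up out of its slot in the rack. I then swung it high over to the board and tipped it back, and handed the job in with the arm still holding it. The pink hexagon standing on the table was left alone.

At the last check, about 9 s into the 35 s:
- **Position:** the tile's centre worked out at (488, -277, 217), about 205 mm above the plywood. That is within 3 mm of the board's middle as I measured it, which was (486, -279). I took "20 cm above the board" to mean the tile's centre, so its lower edge is nearer 155 mm up.
- **Attitude:** the glaze faces the customer and is tipped back about 45°, with the top edge level to within about 0.001 rad.
- **Grip:** the fingers read 9.9 mm on the 10 mm tile and the arm was at rest. The predicted corner positions matched both camera views, so I saw no slip.
- **Other tiles:** the other three tiles are still standing in the rack.

No check failed. The board's direction came out between -0.007 and -0.055 rad depending on which edges I measured. I used -0.035, so the facing could be off by about 0.03 rad.

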